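Wipe the mosaic chips off the sorting tray

ROBOT

A 6-joint arm with a two-finger parallel gripper is mounted at the origin on the work surface. World frame = base frame: x ahead of the robot, y to its left, z up, the work surface at z = 0. Lengths are in mm, angles in rad, forces in N, time in s.
With the tool pointing down it reaches from about 350 to 875 mm from the base axis. Payload 4.2 kg.
Tool frame: the origin (TCP) lies midway between the tips of the shut fingers; the grasp point (between the pads) lies 19 mm behind it; z points along the fingers, y is the line along which they close (so a half turn about z gives the same grasp; the last joint's range is limited). The gripper opens to 85 mm and grips with 20 to 120 N. Pads are 22 mm wide; open, the fingers measure 114 mm over their backs; the gripper's body (76 mm by 85 mm) begins 54 mm behind the grasp point. The pads swing forward as they close: fully open they stand 13 mm farther back than shut.
Start: joints at [-0.969, 0.385, 0.008, 0, -1.194, -0.259], TCP at [210.093, -588.609, 231.312] pointing down, gripper open.
Joint ranges: [-3.14, 3.14], [-1.21, 2.06], [-1.07, 1.41], [-3.16, 2.05], [-2.99, -0.16], [-3.1, 3.1]. Speed limits (rad/s): [2.79, 2.79, 3.14, 3.14, 3.14, 3.14].

INTERFACE

Orientations are given as a unit quaternion [x, y, z, w].
In Python, from bench import arm gives the robot as it stands. The module is installed in compiled form; this text tells all that it offers.
- The arm moves only by the shell command python3 -m handwheel 'ROWS' [OPENING]. ROWS is JSON, a list of rows, each an object of numbers: "x", "y", "z": the shift along the world's x, y, z each as a share of 20 cm, from -1 to 1; "ax", "ay", "az": the turn, a rotation vector about the world's x, y, z each as a share of 90 degrees, from -1 to 1. In form: [{"x": .., "y": .., "z": .., "ax": .., "ay": .., "az": ..}, ...]. A call has exactly 8 rows; each row shifts and turns the commanded pose from where the row before left it; what a row does not reach is not made up. A row lasts 1/10 s, in which the tool goes at most 50 mm and 8.59 degrees, less where a joint would pass 70% of its speed; a pose out of reach is approached as far as the arm can. A call with a number of a shift or a turn outside -1 to 1 is refused whole. A call with a gripper value outside its range is refused whole. OPENING is the opening, from -1 (shut) to 1 (fully open), set as the call begins (- or left out, the last holds). The fingers move at their own pace and stop on an object; the grip force is fixed at half the most. Time passes only in rows, so rows that do not move let the fingers close, or fill a call up. It gives the time, the measured TCP pose, the force, the opening and the grip force at its end, in the units of the state.
- arm.read_state(): the state, without advancing time (a new reading comes with each control period).
- arm.get_image(name): name is "scene" or "top" or "wrist"; returns the picture (400x640x3 uint8, red, green, blue); there is no depth.
- arm.camera_params(name): a dict with "K" (3x3 intrinsics, pixels), "k1" (the pictures are not rectified: a ray, as slopes to the right and down, at radius r is drawn at 1 + k1 r^2 times it, then the intrinsics apply), "position" and "orientation" of the camera in the world. Camera axes: x right, y down, z forward; pixel columns grow to the right and rows downward; lengths in mm; the calibration is good to about 2 mm. A picture is of the moment at which its call begins: read the wrist's pose just before it. camera_params takes no time and is no camera call; for the wrist camera it gives the pose at the moment of the call.
- arm.job_done(): hands the job in; it is judged then, once.
The state is a dict: "clock": time; "joints": joint angles; "joint_vel": joint speeds; "joint_efforts": joint torques, N m; "position": TCP position; "ee_rot": TCP orientation; "contact_force": force on the tool from outside, world axes, zero at the start; "wrist_torque": the same for the moment, N m; "gripper_width": finger opening in mm; "grasp_force": force on a finger pad.
Only numpy, scipy, OpenCV 4.12 (cv2) and the standard library are available. Lean on these libraries where they do the work, as an engineer would, in place of code of your own. Each camera call takes 0.05 s, during which the arm holds its last target. There are 200 camera calls.

TASK

Take the scraper block out of its rack by its two free ends, stand it on the cork mat and let go, then take it again across its thickness so that it fits into the tray's lanes. With it wipe all six mosaic chips out of both lanes, over the tray's open end into the bin below, without touching a chip with the gripper. Then stand the scraper foot down on the cork mat again and let go, and leave the other things on the counter where they are.

Things in the scene. Friction and masses are not known exactly. Their poses are not given: they have to be found in the camera images.
- scraper: the scraper block: a plain block with a brown wooden top and a steel foot, 20 mm thick (its x) x 68 mm long (its y) x 48 mm tall (its z), 130 g; at the start it stands foot down in the rack with its long axis along the rack's y; origin at the centre of its underside
- rack: fixed grey plastic scraper rack: base 50 (x) x 66 (y) x 6 mm, two upright cheeks 9 mm thick and 60 mm long (y), inner faces 12 mm either side of the middle, tops 52 mm above the counter, almost level with the scraper between them (54 mm): they cover its broad faces, only its ends stick out 4 mm; origin at the centre of its underside
- mat: round cork mat fixed on the counter, 130 mm across, 4 mm thick; origin at the centre of its underside (on the counter, top at 4 mm)
- tray: fixed aluminium tray, two parallel lanes along its y: 168 (x) x 260 (y) mm, lane floor 60 mm above the counter, rails and end wall 4 mm thick, up to 100 mm; lanes 78 mm wide inside, middles at x = -41 and +41 mm; end wall at +y (inner face y = +126 mm; the 55 mm before it start clear), open at -y, where the floor ends at y = -130 mm; origin under its centre, on the counter
- bin: fixed white catch bin on the counter below the tray's open end, 180 (x) x 120 (y) x 45 mm tall, walls 3 mm, open on top, its near rim 15 mm under the tray's open edge; turned like the tray; origin at the centre of its underside
- chip1: one of six identical loose white ceramic mosaic chips, 20 x 20 x 10 mm, 11 g, lying flat in the tray (three in each lane); origin at the centre of its underside
- chip2: one of six identical loose white ceramic mosaic chips, 20 x 20 x 10 mm, 11 g, lying flat in the tray (three in each lane); origin at the centre of its underside
- chip3: one of six identical loose white ceramic mosaic chips, 20 x 20 x 10 mm, 11 g, lying flat in the tray (three in each lane); origin at the centre of its underside
- chip4: one of six identical loose white ceramic mosaic chips, 20 x 20 x 10 mm, 11 g, lying flat in the tray (three in each lane); origin at the centre of its underside
- chip5: one of six identical loose white ceramic mosaic chips, 20 x 20 x 10 mm, 11 g, lying flat in the tray (three in each lane); origin at the centre of its underside
- chip6: one of six identical loose white ceramic mosaic chips, 20 x 20 x 10 mm, 11 g, lying flat in the tray (three in each lane); origin at the centre of its underside
- caddy: bystander: round stainless clothespin caddy, 96 mm across, with pins up to 80 mm tall; origin at the centre of its underside
- pen_cup: bystander: white ceramic cup of pens, 76 mm across, 150 mm tall with the pens; origin at the centre of its underside
- magnet: bystander: horseshoe steel magnet lying flat, about 80 x 64 x 12 mm; origin near its middle, on the counter
- bin_stack: bystander: stack of three empty white plastic bins, 100 (x) x 180 (y) x 123 mm tall; origin at the centre of its underside
- tape: bystander: roll of paper tape lying flat, 90 mm across, 24 mm tall; origin at the centre of its underside
- glue: bystander: white glue bottle, 50 mm across, 150 mm tall; origin at the centre of its underside
- jar: bystander: glass jar with a steel lid, 72 mm across, 100 mm tall; origin at the centre of its underside

How it is judged (in metres and radians):
On the way, in this order (a step that is already met when the one before it is completed fails the run):
1. the scraper stands on the cork mat, foot down and let go, to change the grip (horizontal distance between scraper and mat below 0.045 m and height (world z) of scraper between 0.001 and 0.01 m and angle between scraper's own z axis and vertical below 0.12 rad and contact force between the fingers and scraper below 0.05 N and linear speed of scraper below 0.02 m/s), for 0.2 s.
2. all six chips lie in the catch bin (x of chip1 in the frame of bin between -0.087 and 0.087 m and y of chip1 in the frame of bin between -0.057 and 0.057 m and z of each of chip1, chip2, chip3, chip4, chip5, chip6 in the frame of bin below 0.042 m and linear speed of each of chip1, chip2, chip3, chip4, chip5, chip6 below 0.05 m/s and x of chip2 in the frame of bin between -0.087 and 0.087 m and y of chip2 in the frame of bin between -0.057 and 0.057 m and x of chip3 in the frame of bin between -0.087 and 0.087 m and y of chip3 in the frame of bin between -0.057 and 0.057 m and x of chip4 in the frame of bin between -0.087 and 0.087 m and y of chip4 in the frame of bin between -0.057 and 0.057 m and x of chip5 in the frame of bin between -0.087 and 0.087 m and y of chip5 in the frame of bin between -0.057 and 0.057 m and x of chip6 in the frame of bin between -0.087 and 0.087 m and y of chip6 in the frame of bin between -0.057 and 0.057 m), for 0.2 s.
At the end, for the whole second after the job is handed in: all six chips lie at rest inside the catch bin, below its rim, and the scraper stands still and let go on the cork mat, foot down (within 0.12 rad of upright), its middle within 45 mm of the mat's middle (all of step 1 and all of step 2); the robot touches nothing.
It fails at once if a chip is touched by the gripper or arm (more than 0.3 N) (contact force between any of the fingers, the arm and chip1 above 0.3 N or contact force between any of the fingers, the arm and chip2 above 0.3 N or contact force between any of the fingers, the arm and chip3 above 0.3 N or contact force between any of the fingers, the arm and chip4 above 0.3 N or contact force between any of the fingers, the arm and chip5 above 0.3 N or contact force between any of the fingers, the arm and chip6 above 0.3 N).
It fails at once if a bystander is moved more than 25 mm or tipped (distance of any of caddy, pen_cup, magnet, bin_stack, tape, glue, jar from where it was at the start of the episode above 0.025 m or angle between any of caddy, pen_cup, magnet, bin_stack, tape, glue, jar's own z axis and vertical above 0.3 rad).
It also fails if it takes over 72 s, if anything falls off the work surface, if the arm or the gripper's body presses on something with over 40 N, if the wrist force passes 120 N, or if a joint passes its speed limit or range.

## Working session

There is one attempt and no reset: what is moved stays moved. The work goes in short steps, Python scripts to look and compute and a shell command to move; the robot and the scene stay as the last step left them, time stands still between calls to the robot, and variables do not carry over. Pictures are saved under pics/ and viewed, at most 13 in all, crops included, and the job is handed in when it is done.

```bash
mkdir -p pics; python3 - <<'E'
from bench import arm
import cv2
for n in("top","scene"):
    p=arm.camera_params(n); print(n,p)
    cv2.imwrite(f"pics/{n}1.png",arm.get_image(n)[:,:,::-1])
print(arm.read_state())
E
```

```text
top {'K': array([[360.94542964,   0.        , 322.84581467],
       [  0.        , 360.94542964, 201.4671144 ],
       [  0.        ,   0.        ,   1.        ]]), 'k1': -0.01256828500421085, 'position': array([ 395.27646369,   46.43721633, 1045.26892427]), 'orientation': array([ 0.70694907, -0.70277868,  0.05322478, -0.05909538])}
scene {'K': array([[410.83348006,   0.        , 314.10207893],
       [  0.        , 410.83348006, 207.45924584],
       [  0.        ,   0.        ,   1.        ]]), 'k1': -0.0029189566892459363, 'position': array([1136.59874553, -322.15827925,  961.42590053]), 'orientation': array([ 0.81950716,  0.47426807, -0.15273062, -0.28310983])}
{'clock': 0.1, 'joints': array([-9.69394553e-01,  3.85488880e-01,  6.73485162e-03, -4.55671675e-04,
       -1.19400752e+00, -2.58607559e-01]), 'joint_vel': array([ 1.33374097e-03, -2.56670114e-03,  5.12593564e-03,  6.46677549e-04,
        6.87937637e-05,  3.52642620e-04]), 'joint_efforts': array([-6.89620811e-04, -3.93320525e+01,  1.88929743e+01,  4.19796780e+00,
       -2.54344312e-03,  2.33768567e-06]), 'position': array([ 209.91629501, -588.12229774,  230.31152815]), 'ee_rot': array([-1.70476259e-01,  9.85361271e-01,  9.81438184e-04, -2.17133172e-04]), 'contact_force': array([ 0.59593159, -0.24633841,  0.11675298]), 'wrist_torque': array([-0.06167365, -0.04596344,  0.02390942]), 'grasp_force': 0.0, 'gripper_width': 85.20562263363053}
```

View pics/top1.png

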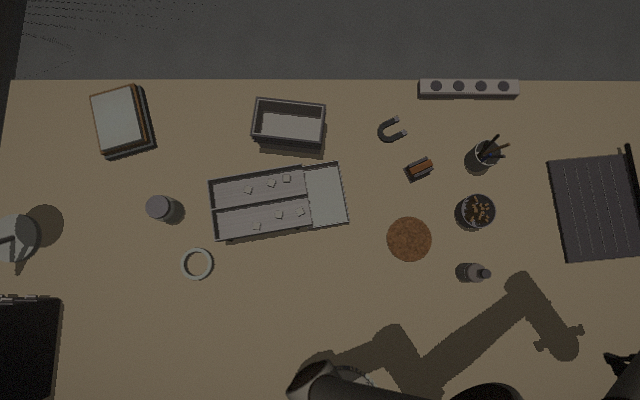

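View pics/scene1.png

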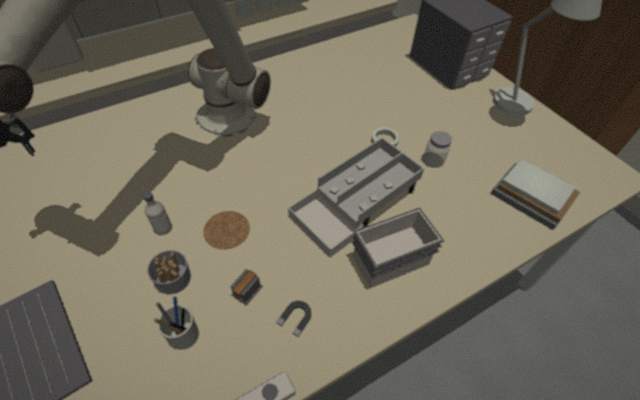

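The top view shows the tray (208–312, 165–240), its open end toward the right with the bin at (327,195), the mat at (409,239), and the rack with scraper at (419,169). I'll view an enlarged crop to get corners.

```bash
cat > h.py <<'E'
import numpy as np
from scipy.spatial.transform import Rotation as R
def ray(p,uv,z):
    K=p['K'];d=np.array([(uv[0]-K[0,2])/K[0,0],(uv[1]-K[1,2])/K[1,1]]);s=d.copy()
    for _ in range(10): s=d/(1+p['k1']*(s@s))
    v=R.from_quat(p['orientation']).apply([*s,1]);c=np.array(p['position'])
    return (c+v*(z-c[2])/v[2])[:2]
def proj(p,X):
    c=R.from_quat(p['orientation']).inv().apply(np.array(X)-p['position']);s=c[:2]/c[2]
    s=s*(1+p['k1']*(s@s));K=p['K'];return np.array([K[0,0]*s[0]+K[0,2],K[1,1]*s[1]+K[1,2]])
E
python3 - <<'E'
import cv2
a=cv2.imread("pics/top1.png")
c=cv2.resize(a[150:275,200:445],None,fx=3.2,fy=3.2,interpolation=cv2.INTER_CUBIC)
c=cv2.convertScaleAbs(c,alpha=1.8)
cv2.imwrite("pics/topc.png",c);print(c.shape)
E
```

```text
(400, 784, 3)
```

View pics/topc.png

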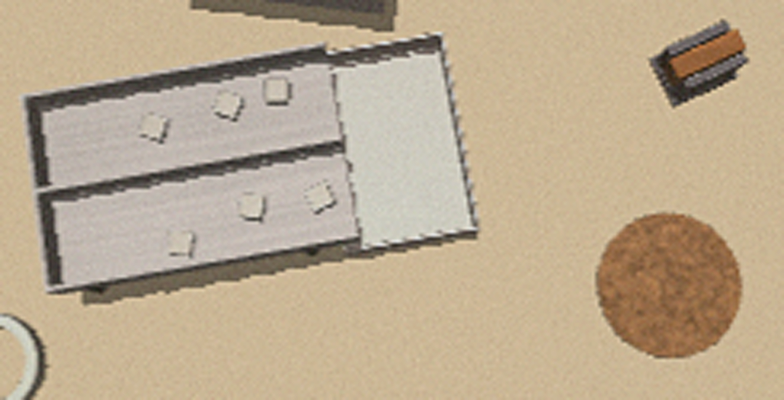

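The crop shows tray rim corners near (24,97), (48,291), (325,47), (360,237), the scraper's wood top from (672,67) to (745,42), and the mat's centre at (669,285).

```bash
python3 - <<'E'
from h import *
from bench import arm
import cv2
p=arm.camera_params("top")
g=lambda u,v,z:ray(p,((u+.5)/3.2-.5+200,(v+.5)/3.2-.5+150),z)
T=[g(24,97,100),g(325,47,100),g(360,237,100),g(48,291,100)]
m=np.mean(T,0);d=(T[0]-T[1]+T[3]-T[2]);d/=np.linalg.norm(d)
print("tray",np.round(T),m.round(),"y ang",np.degrees(np.arctan2(d[1],d[0])),np.linalg.norm(T[0]-T[1]),np.linalg.norm(T[0]-T[3]))
tx=np.array([d[1],-d[0]])
f=lambda q:(np.dot(q-m,tx),np.dot(q-m,d))
for c in [(155,127),(228,106),(277,91),(181,244),(252,207),(320,197)]: print(np.round(f(g(*c,70))))
print("bin", np.round([f(g(*c,45)) for c in [(440,36),(477,234)]]))
S=[g(672,61,54),g(740,31,54),g(747,49,54),g(680,79,54)]
print("scr",np.mean(S,0).round(1),[np.degrees(np.arctan2(*(b-a)[::-1])) for a,b in((S[1],S[0]),(S[2],S[3]))])
print("mat",g(669,285,4))
a=cv2.imread("pics/top1.png").astype(int)
# brown/orange mask
sat=(a[:,:,2]-a[:,:,0])
M=((sat>0.55*a[:,:,2])&(a[:,:,2]>50)).astype(np.uint8)
n,l,s,c=cv2.connectedComponentsWithStats(M)
for i in range(1,n):
  if s[i,4]>40:
    ys,xs=np.where(l==i); r=cv2.minAreaRect(np.c_[xs,ys].astype(np.float32)); print(s[i],c[i],r,ray(p,c[i],54),ray(p,c[i],4))
E
```

```text
tray [[604. 366.]
 [648. 114.]
 [487.  83.]
 [442. 337.]] [545. 225.] y ang 100.07342534070216 256.2444912077224 164.64645644710185
[45. 29.]
[ 53. -36.]
[ 58. -79.]
[-59.  21.]
[-38. -43.]
[ -39. -102.]
bin [[  89. -229.]
 [ -91. -230.]]
scr [ 654.7 -222.5] [np.float64(114.33741670544119), np.float64(114.58526470954003)]
mat [ 455.21664912 -191.62027072]
[409 160  24  14 153] [420.45098039 166.51633987] ((420.50006103515625, 166.50001525878906), (6.708203315734863, 22.807893753051758), 63.43495178222656) [ 655.57524998 -219.59941821] [ 668.70482461 -233.01841219]
```

```bash
python3 -m handwheel '[{"x":0.139,"y":0.115,"az":0.053},{"x":0.139,"y":0.115},{"x":0.139,"y":0.115},{"x":0.139,"y":0.115},{"x":0.139,"y":0.115},{"x":0.139,"y":0.115},{"x":0.139,"y":0.115},{"x":0.139,"y":0.115}]' 1; python3 -m handwheel '[{"x":0.139,"y":0.115},{"x":0.139,"y":0.115},{"x":0.139,"y":0.115},{"x":0.139,"y":0.115},{"x":0.139,"y":0.115},{"x":0.139,"y":0.115,"z":-0.1},{"x":0.139,"y":0.115,"z":-0.1},{"x":0.139,"y":0.115,"z":-0.1}]'
python3 - <<'E'
from bench import arm
from h import *
import cv2
p=arm.camera_params("wrist");s=arm.read_state();print(p,s['position'],s['ee_rot'],s['joints'])
cv2.imwrite("pics/w1.png",arm.get_image("wrist")[:,:,::-1])
for X in [(655,-221,54),(655,-221,0)]: print(proj(p,X))
np.save("w1.npy",p,allow_pickle=True)
E
```

```text
{'K': array([[334.43736511,   0.        , 319.45302312],
       [  0.        , 334.43736511, 194.33767175],
       [  0.        ,   0.        ,   1.        ]]), 'k1': -0.001965584317164883, 'position': array([ 145.62984593, -612.89836077,  372.37814637]), 'orientation': array([0.57114693, 0.80966112, 0.11100241, 0.07693189])} [ 209.91629501 -588.12229774  230.31152815] [-1.70476259e-01  9.85361271e-01  9.81438184e-04 -2.17133172e-04] [-9.69394553e-01  3.85488880e-01  6.73485162e-03 -4.55671675e-04
 -1.19400752e+00 -2.58607559e-01]
[459.32752444 551.24800947]
[445.40656399 506.69617517]invalid input at $[0]: expected keys x, y, z, ax, ay, az
invalid input at $[0]: expected keys x, y, z, ax, ay, az
```

View pics/w1.png

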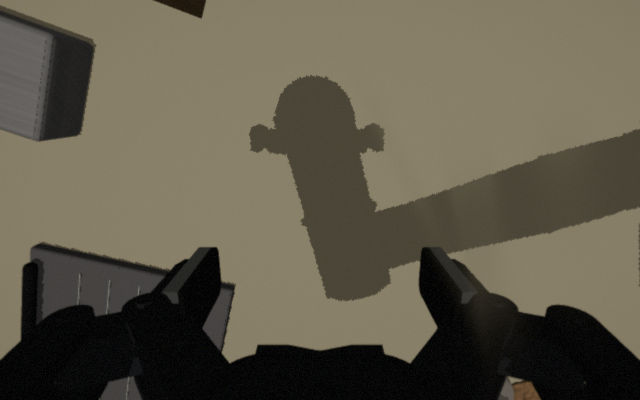

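The wrist picture shows only the counter and fingers (the move was refused because every key is required). I'll retype the move with all keys.

```bash
python3 -m handwheel '[{"x":0.139,"y":0.115,"z":0,"ax":0,"ay":0,"az":0.053},{"x":0.139,"y":0.115,"z":0,"ax":0,"ay":0,"az":0},{"x":0.139,"y":0.115,"z":0,"ax":0,"ay":0,"az":0},{"x":0.139,"y":0.115,"z":0,"ax":0,"ay":0,"az":0},{"x":0.139,"y":0.115,"z":0,"ax":0,"ay":0,"az":0},{"x":0.139,"y":0.115,"z":0,"ax":0,"ay":0,"az":0},{"x":0.139,"y":0.115,"z":0,"ax":0,"ay":0,"az":0},{"x":0.139,"y":0.115,"z":0,"ax":0,"ay":0,"az":0}]' 1; python3 -m handwheel '[{"x":0.139,"y":0.115,"z":0,"ax":0,"ay":0,"az":0},{"x":0.139,"y":0.115,"z":0,"ax":0,"ay":0,"az":0},{"x":0.139,"y":0.115,"z":0,"ax":0,"ay":0,"az":0},{"x":0.139,"y":0.115,"z":0,"ax":0,"ay":0,"az":0},{"x":0.139,"y":0.115,"z":0,"ax":0,"ay":0,"az":0},{"x":0.139,"y":0.115,"z":-0.1,"ax":0,"ay":0,"az":0},{"x":0.139,"y":0.115,"z":-0.1,"ax":0,"ay":0,"az":0},{"x":0.139,"y":0.115,"z":-0.1,"ax":0,"ay":0,"az":0}]'
python3 - <<'E'
from bench import arm
from h import *
import cv2
p=arm.camera_params("wrist");s=arm.read_state();print(s['position'],s['ee_rot'],s['joints'])
cv2.imwrite("pics/w2.png",arm.get_image("wrist")[:,:,::-1])
for X in [(655,-221,54),(655,-221,0)]: print(proj(p,X))
import pickle;pickle.dump(p,open("w2.pkl","wb"))
E
```

```text
clock: 0.95
position: [433.3, -403.4, 231.1]
ee_rot: [-0.211, 0.977, 0.0, -0.0]
contact_force: [0.4, -0.8, 0.2]
gripper_width: 85.5
grasp_force: 0.0
clock: 1.75
position: [655.7, -219.5, 170.3]
ee_rot: [-0.211, 0.977, 0.0, -0.0]
contact_force: [1.0, -0.5, 0.5]
gripper_width: 85.5
grasp_force: 0.0
[ 655.72398798 -219.45123153  170.33600535] [-2.11404654e-01  9.77398608e-01  1.41983651e-04 -1.17129731e-04] [-8.98326769e-02  5.39348194e-01  1.05681569e-01 -2.21670909e-04
 -1.13743800e+00 -1.05484678e+00]
[319.62557833 189.430866  ]
[319.55578911 175.0887233 ]
```

View pics/w2.png

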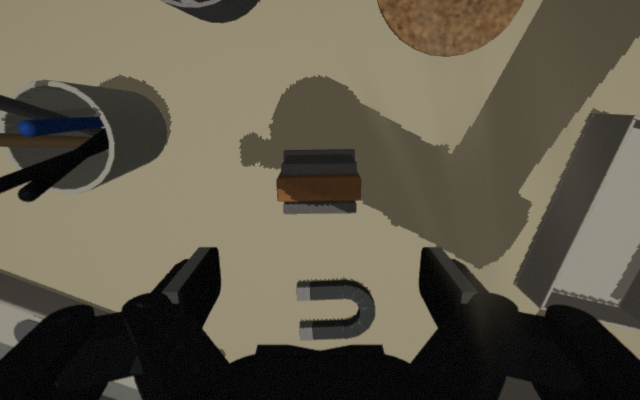

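The wrist view shows the scraper's brown top spanning (277–361, 175–202), level in the picture, so the angle is right. The magnet sits at (335,310).

```bash
python3 - <<'E'
from h import *
import cv2,pickle
p=pickle.load(open("w2.pkl","rb"))
a=cv2.imread("pics/w2.png").astype(int)
M=((a[:,:,2]-a[:,:,0]>0.6*a[:,:,2])&(a[:,:,2]>40)).astype(np.uint8);M[:140]=0;M[:,:240]=0;M[230:]=0
ys,xs=np.where(M);r=cv2.minAreaRect(np.c_[xs,ys].astype(np.float32));print(r,xs.mean(),ys.mean(),xs.min(),xs.max(),ys.min(),ys.max())
c=ray(p,(xs.mean(),ys.mean()),54);print("centre",c)
b=cv2.boxPoints(r);w=[ray(p,q,54) for q in b];print(np.round(w,1))
for i in range(3):e=w[i+1]-w[i];print(np.linalg.norm(e),np.degrees(np.arctan2(e[1],e[0])))
# mat circle edge: brown at top
mat=((a[:,:,2]-a[:,:,0]>0.45*a[:,:,2])&(a[:,:,2]>60)).astype(np.uint8);mat[70:]=0;mat[:,:340]=0
cn=max(cv2.findContours(mat,0,1)[0],key=cv2.contourArea)[:,0]
P=np.array([ray(p,q,4) for q in cn if q[1]>2]);A=np.c_[2*P,np.ones(len(P))];x=np.linalg.lstsq(A,(P**2).sum(1),rcond=None)[0];print("mat",x[:2],np.sqrt(x[2]+x[0]**2+x[1]**2))
E
```

```text
((318.5, 187.0), (26.0, 81.0), 90.0) 320.002538071066 186.9752538071066 278 359 174 200
centre [ 653.03399226 -221.56212785]
[[ 657.1 -256.1]
 [ 630.7 -197.9]
 [ 649.9 -188.5]
 [ 676.9 -247.9]]
63.867856650229214 114.38753128449508
21.3896830236087 26.208271767064904
65.25266335599434 -65.61590619866548
mat [ 458.10056579 -189.84597708] 55.77095854877689
```

```bash
python3 -m handwheel '[{"x":-0.011,"y":-0.011,"z":-0.05,"ax":0,"ay":0,"az":0},{"x":0,"y":0,"z":-0.15,"ax":0,"ay":0,"az":0},{"x":0,"y":0,"z":-0.15,"ax":0,"ay":0,"az":0},{"x":0,"y":0,"z":-0.12,"ax":0,"ay":0,"az":0},{"x":0,"y":0,"z":-0.12,"ax":0,"ay":0,"az":0},{"x":0,"y":0,"z":-0.1,"ax":0,"ay":0,"az":0},{"x":0,"y":0,"z":-0.075,"ax":0,"ay":0,"az":0},{"x":0,"y":0,"z":0,"ax":0,"ay":0,"az":0}]'; python3 -m handwheel '[{"x":0,"y":0,"z":0,"ax":0,"ay":0,"az":0},{"x":0,"y":0,"z":0,"ax":0,"ay":0,"az":0},{"x":0,"y":0,"z":0,"ax":0,"ay":0,"az":0},{"x":0,"y":0,"z":0,"ax":0,"ay":0,"az":0},{"x":0,"y":0,"z":0,"ax":0,"ay":0,"az":0},{"x":0,"y":0,"z":0,"ax":0,"ay":0,"az":0},{"x":0,"y":0,"z":0,"ax":0,"ay":0,"az":0},{"x":0,"y":0,"z":0,"ax":0,"ay":0,"az":0}]' -1
```

```text
clock: 2.6
position: [650.5, -223.1, 15.8]
ee_rot: [-0.211, 0.978, 0.001, -0.002]
contact_force: [-1.0, 0.2, 1.2]
gripper_width: 85.5
grasp_force: 0.0
clock: 3.4
position: [653.6, -223.0, 19.8]
ee_rot: [-0.212, 0.977, -0.001, 0.001]
contact_force: [-0.5, 0.2, 5.2]
gripper_width: 66.9
grasp_force: 68.7
```

```bash
python3 -m handwheel '[{"x":0,"y":0,"z":0.1,"ax":0,"ay":0,"az":0},{"x":0,"y":0,"z":0.2,"ax":0,"ay":0,"az":0},{"x":0,"y":0,"z":0.25,"ax":0,"ay":0,"az":0},{"x":0,"y":0,"z":0.25,"ax":0,"ay":0,"az":0},{"x":-0.11,"y":0.017,"z":0,"ax":0,"ay":0,"az":0.0933},{"x":-0.11,"y":0.017,"z":0,"ax":0,"ay":0,"az":0.0933},{"x":-0.11,"y":0.017,"z":0,"ax":0,"ay":0,"az":0.0933},{"x":-0.11,"y":0.017,"z":0,"ax":0,"ay":0,"az":0.0933}]'; python3 -m handwheel '[{"x":-0.11,"y":0.017,"z":0,"ax":0,"ay":0,"az":0.0933},{"x":-0.11,"y":0.017,"z":0,"ax":0,"ay":0,"az":0.0933},{"x":-0.11,"y":0.017,"z":0,"ax":0,"ay":0,"az":0.0933},{"x":-0.11,"y":0.017,"z":0,"ax":0,"ay":0,"az":0.0933},{"x":-0.11,"y":0.017,"z":0,"ax":0,"ay":0,"az":0.0933},{"x":0,"y":0,"z":-0.2,"ax":0,"ay":0,"az":0},{"x":0,"y":0,"z":-0.2,"ax":0,"ay":0,"az":0},{"x":0,"y":0,"z":-0.2,"ax":0,"ay":0,"az":0}]'; python3 -c "
from bench import arm;s=arm.read_state();print(s['position'],s['ee_rot'],s['joints'])"
```

```text
clock: 4.2
position: [563.2, -208.8, 177.6]
ee_rot: [-0.487, 0.873, 0.001, -0.0]
contact_force: [0.4, -0.6, -1.3]
gripper_width: 67.1
grasp_force: 69.1
clock: 5.0
position: [454.3, -192.1, 57.4]
ee_rot: [0.766, -0.643, 0.001, -0.001]
contact_force: [0.6, 0.1, -0.9]
gripper_width: 67.1
grasp_force: 69.2
[ 454.29219647 -192.05877059   57.4136223 ] [ 7.65881888e-01 -6.42980848e-01  5.13064166e-04 -5.47473117e-04] [-7.02103706e-02  3.72485624e-01 -5.32090856e-01 -4.58613700e-04
 -6.64746190e-01  2.44599015e-01]
```

```bash
python3 -m handwheel '[{"x":0,"y":0,"z":-0.1,"ax":0,"ay":0,"az":0},{"x":0,"y":0,"z":-0.05,"ax":0,"ay":0,"az":0},{"x":0,"y":0,"z":-0.025,"ax":0,"ay":0,"az":0},{"x":0,"y":0,"z":-0.015,"ax":0,"ay":0,"az":0},{"x":0,"y":0,"z":-0.01,"ax":0,"ay":0,"az":0},{"x":0,"y":0,"z":0,"ax":0,"ay":0,"az":0},{"x":0,"y":0,"z":0,"ax":0,"ay":0,"az":0},{"x":0,"y":0,"z":0,"ax":0,"ay":0,"az":0}]'
```

```text
clock: 5.8
position: [455.1, -192.3, 18.9]
ee_rot: [0.766, -0.643, 0.001, -0.0]
contact_force: [-0.2, 0.7, -1.5]
gripper_width: 66.9
grasp_force: 69.2
```

Not yet in contact (force unchanged), so I'll inch down a little.

```bash
python3 -m handwheel '[{"x":0,"y":0,"z":-0.007,"ax":0,"ay":0,"az":0},{"x":0,"y":0,"z":0,"ax":0,"ay":0,"az":0},{"x":0,"y":0,"z":0,"ax":0,"ay":0,"az":0},{"x":0,"y":0,"z":0,"ax":0,"ay":0,"az":0},{"x":0,"y":0,"z":0,"ax":0,"ay":0,"az":0},{"x":0,"y":0,"z":0,"ax":0,"ay":0,"az":0},{"x":0,"y":0,"z":0,"ax":0,"ay":0,"az":0},{"x":0,"y":0,"z":0,"ax":0,"ay":0,"az":0}]'
```

```text
clock: 6.6
position: [455.1, -192.3, 17.8]
ee_rot: [0.766, -0.643, 0.001, -0.0]
contact_force: [-1.5, 1.4, 5.2]
gripper_width: 67.0
grasp_force: 69.8
```

```bash
python3 -m handwheel '[{"x":0,"y":0,"z":0,"ax":0,"ay":0,"az":0},{"x":0,"y":0,"z":0,"ax":0,"ay":0,"az":0},{"x":0,"y":0,"z":0,"ax":0,"ay":0,"az":0},{"x":0,"y":0,"z":0,"ax":0,"ay":0,"az":0},{"x":0,"y":0,"z":0,"ax":0,"ay":0,"az":0},{"x":0,"y":0,"z":0,"ax":0,"ay":0,"az":0},{"x":0,"y":0,"z":0,"ax":0,"ay":0,"az":0},{"x":0,"y":0,"z":0,"ax":0,"ay":0,"az":0}]' 1; python3 -m handwheel '[{"x":0,"y":0,"z":0.06,"ax":0,"ay":0,"az":0},{"x":0,"y":0,"z":0.15,"ax":0,"ay":0,"az":0},{"x":0,"y":0,"z":0.2,"ax":0,"ay":0,"az":0},{"x":0,"y":0,"z":0.24,"ax":0,"ay":0,"az":0},{"x":0,"y":0,"z":0,"ax":0,"ay":0,"az":-0.095},{"x":0,"y":0,"z":0,"ax":0,"ay":0,"az":-0.095},{"x":0,"y":0,"z":0,"ax":0,"ay":0,"az":-0.095},{"x":0,"y":0,"z":0,"ax":0,"ay":0,"az":-0.095}]'; python3 -m handwheel '[{"x":0,"y":0,"z":0,"ax":0,"ay":0,"az":-0.095},{"x":0,"y":0,"z":0,"ax":0,"ay":0,"az":-0.095},{"x":0,"y":0,"z":0,"ax":0,"ay":0,"az":-0.095},{"x":0,"y":0,"z":0,"ax":0,"ay":0,"az":-0.095},{"x":0,"y":0,"z":0,"ax":0,"ay":0,"az":-0.095},{"x":0,"y":0,"z":0,"ax":0,"ay":0,"az":-0.095},{"x":0,"y":0,"z":0,"ax":0,"ay":0,"az":-0.05},{"x":0,"y":0,"z":0,"ax":0,"ay":0,"az":0}]'
python3 - <<'E'
from bench import arm
from h import *
import cv2
p=arm.camera_params("wrist");s=arm.read_state();print(s['position'],s['ee_rot'],s['joints'][5])
a=arm.get_image("wrist")[:,:,::-1];cv2.imwrite("pics/w3.png",a);a=a.astype(int)
print("exp",proj(p,(455,-192,52)))
M=((a[:,:,2]-a[:,:,0]>0.6*a[:,:,2])&(a[:,:,2]>40)).astype(np.uint8)
n,l,st,c=cv2.connectedComponentsWithStats(M)
for i in range(1,n):
    if st[i,4]>300:print(st[i],c[i],ray(p,c[i],52))
E
```

```text
clock: 7.4
position: [454.7, -192.2, 16.9]
ee_rot: [0.766, -0.643, 0.0, 0.0]
contact_force: [0.2, 0.2, -0.1]
gripper_width: 85.5
grasp_force: 0.0
clock: 8.2
position: [454.5, -192.1, 147.1]
ee_rot: [-0.54, 0.841, -0.0, 0.0]
contact_force: [0.2, 0.3, 1.2]
gripper_width: 85.5
grasp_force: 0.0
clock: 9.0
position: [454.5, -192.2, 146.9]
ee_rot: [-0.087, 0.996, 0.0, -0.0]
contact_force: [1.2, -0.3, -0.2]
gripper_width: 85.4
grasp_force: 0.0
[ 454.52791758 -192.17814563  146.85169181] [-8.70705420e-02  9.96202144e-01  5.75269346e-05 -6.96378137e-05] -1.326052768756561
exp [321.65701441 198.68574818]
[ 310  147   29   73 1399] [323.92852037 181.37383846] [ 441.80096225 -192.66805945]
```

View pics/w3.png

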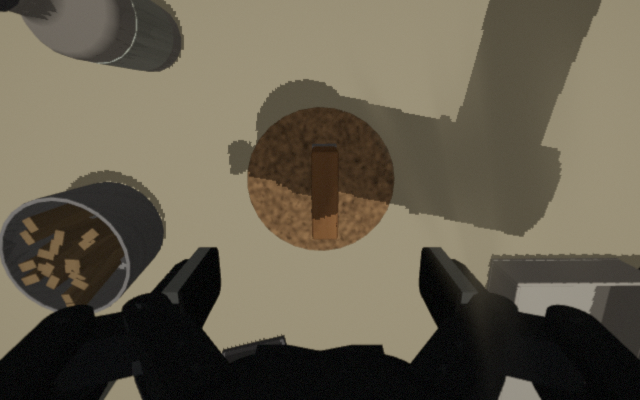

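The scraper stands upright on the mat, its top at (310–338, 147–239), long axis vertical in the picture and aligned between the fingers. I'll regrip it across its thickness.

```bash
python3 -m handwheel '[{"x":-0.01,"y":-0.004,"z":-0.1,"ax":0,"ay":0,"az":0},{"x":0,"y":0,"z":-0.15,"ax":0,"ay":0,"az":0},{"x":0,"y":0,"z":-0.15,"ax":0,"ay":0,"az":0},{"x":0,"y":0,"z":-0.12,"ax":0,"ay":0,"az":0},{"x":0,"y":0,"z":-0.06,"ax":0,"ay":0,"az":0},{"x":0,"y":0,"z":-0.035,"ax":0,"ay":0,"az":0},{"x":0,"y":0,"z":0,"ax":0,"ay":0,"az":0},{"x":0,"y":0,"z":0,"ax":0,"ay":0,"az":0}]'; python3 -m handwheel '[{"x":0,"y":0,"z":0,"ax":0,"ay":0,"az":0},{"x":0,"y":0,"z":0,"ax":0,"ay":0,"az":0},{"x":0,"y":0,"z":0,"ax":0,"ay":0,"az":0},{"x":0,"y":0,"z":0,"ax":0,"ay":0,"az":0},{"x":0,"y":0,"z":0,"ax":0,"ay":0,"az":0},{"x":0,"y":0,"z":0,"ax":0,"ay":0,"az":0},{"x":0,"y":0,"z":0,"ax":0,"ay":0,"az":0},{"x":0,"y":0,"z":0,"ax":0,"ay":0,"az":0}]' -1
```

```text
clock: 9.85
position: [453.2, -193.1, 24.4]
ee_rot: [-0.087, 0.996, -0.0, 0.001]
contact_force: [-0.4, 0.2, 0.5]
gripper_width: 85.7
grasp_force: 0.0
clock: 10.65
position: [452.9, -193.1, 24.2]
ee_rot: [-0.087, 0.996, -0.0, 0.0]
contact_force: [-0.4, 1.0, 5.6]
gripper_width: 19.4
grasp_force: 59.2
```

```bash
python3 -m handwheel '[{"x":0,"y":0,"z":0.1,"ax":0,"ay":0,"az":0},{"x":0,"y":0,"z":0.2,"ax":0,"ay":0,"az":0},{"x":0,"y":0,"z":0.22,"ax":0,"ay":0,"az":0},{"x":0,"y":0,"z":0.21,"ax":0,"ay":0,"az":0},{"x":0.0493,"y":0.21,"z":0,"ax":0,"ay":0,"az":0},{"x":0.0493,"y":0.21,"z":0,"ax":0,"ay":0,"az":0},{"x":0.0493,"y":0.21,"z":0,"ax":0,"ay":0,"az":0},{"x":0.0493,"y":0.21,"z":0,"ax":0,"ay":0,"az":0}]'; python3 -m handwheel '[{"x":0.0493,"y":0.21,"z":0,"ax":0,"ay":0,"az":0},{"x":0.0493,"y":0.21,"z":0,"ax":0,"ay":0,"az":0},{"x":0.0493,"y":0.21,"z":0,"ax":0,"ay":0,"az":0},{"x":0.0493,"y":0.21,"z":0,"ax":0,"ay":0,"az":0},{"x":0.0493,"y":0.21,"z":0,"ax":0,"ay":0,"az":0},{"x":0.0493,"y":0.21,"z":0,"ax":0,"ay":0,"az":0},{"x":0.0493,"y":0.21,"z":0,"ax":0,"ay":0,"az":0},{"x":0.0493,"y":0.21,"z":0,"ax":0,"ay":0,"az":0}]'
python3 - <<'E'
from bench import arm
from h import *
import cv2,pickle
p=arm.camera_params("wrist");s=arm.read_state();print(s['position'],s['ee_rot'],s['joints'])
a=arm.get_image("wrist")[:,:,::-1];cv2.imwrite("pics/w4.png",cv2.convertScaleAbs(a,alpha=1.5));pickle.dump(p,open("w4.pkl","wb"))
ex=np.array([.9846,.1749]);ey=np.array([-.1749,.9846]);m=np.array([545,225])
for X,Y in [(84,130),(0,130),(84,0),(0,0),(-84,130),(-84,0)]: print(X,Y,proj(p,[*(m+X*ex+Y*ey),100]).round())
E
```

```text
clock: 11.45
position: [491.7, -23.5, 169.4]
ee_rot: [-0.087, 0.996, 0.0, -0.0]
contact_force: [0.6, -0.8, 0.0]
gripper_width: 19.1
grasp_force: 58.9
clock: 12.25
position: [570.6, 312.4, 168.7]
ee_rot: [-0.087, 0.996, -0.0, -0.001]
contact_force: [1.2, -0.3, -1.5]
gripper_width: 19.4
grasp_force: 58.9
[570.58129028 312.44353712 168.69428162] [-8.69512332e-02  9.96212012e-01 -4.08864209e-04 -9.70625858e-04] [ 7.48918349e-01  4.74517936e-01 -1.03699396e-02 -6.18730264e-04
 -1.08794245e+00 -2.14530439e+00]
84 130 [391. 269.]
0 130 [399. 148.]
84 0 [205. 269.]
0 0 [192. 148.]
-84 130 [408.  -1.]
-84 0 [177.  -1.]
```

View pics/w4.png

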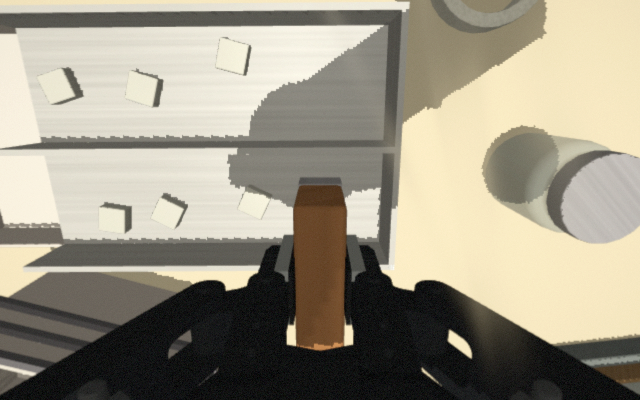

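The wrist view shows the divider meeting the end wall at (397,148) and the outer rail corner at (391,267), both close to prediction. The near end of the scraper's top edge is at row 184.

```bash
python3 - <<'E'
from h import *
import pickle
p=pickle.load(open("w4.pkl","rb"))
ex=np.array([.9846,.1749]);ey=np.array([-.1749,.9846]);m=np.array([545,225])
f=lambda u,v,z:np.round([(ray(p,(u,v),z)-m)@ex,(ray(p,(u,v),z)-m)@ey],1)
print("tcp",(np.array([570.6,312.4])-m)@ex)
print("top near edge",f(298,185,196.7),f(342,185,196.7),"far",f(320,347,196.7),"foot",f(301,179,148.7),f(341,179,148.7))
print("div",f(397,148,100),f(200,148.5,100),f(30,150,100),"rail",f(391,267,100),f(30,269,100),"back",f(408,6,100),f(20,10,100))
print("chips",[f(*c,70) for c in[(58,86),(143,88),(232,56),(114,218),(168,211),(253,203)]])
E
```

```text
tcp 40.49202000000002
top near edge [ 0.2 72.6] [ 0.2 88.1] far [67.8 80.3] foot [ 8.9 71. ] [ 9.  90.8]
div [1.00e-01 1.29e+02] [0.2 4.8] [   0.9 -102.9] rail [ 82.8 129.7] [  84.  -122.2] back [-80.3 130.4] [-78.8 -90.2]
chips [array([-39. , -99.5]), array([-37.5, -41.2]), array([-57.8,  21.5]), array([ 57. , -76.7]), array([ 51.5, -34.8]), array([45.2, 30. ])]
```

```bash
python3 - <<'E'
from h import *
import pickle,cv2
p=pickle.load(open("w4.pkl","rb"))
ex=np.array([.9846,.1749]);ey=np.array([-.1749,.9846]);m=np.array([545,225])
for L in (5,7,9):
  print(L,[proj(p,[*(m+L*ex+Y*ey),z]).round(1) for Y in(70,90) for z in(148.7,196.7)])
a=cv2.imread("pics/w4.png"); print([ (r,int(a[r,310:330].sum(2).mean()) if 0 else a[r,310:330].mean(0).round().astype(int).tolist()) for r in range(172,222,2)])
E
```

```text
5 [array([298.9, 171.2]), array([290.8, 198.1]), array([339.4, 171.1]), array([347.1, 198. ])]
7 [array([299. , 175.2]), array([291. , 203.5]), array([339.4, 175.1]), array([347. , 203.4])]
9 [array([299.1, 179.1]), array([291.1, 208.8]), array([339.3, 179. ]), array([346.9, 208.7])]
[(172, [120, 129, 131]), (174, [121, 130, 132]), (176, [117, 125, 128]), (178, [81, 84, 86]), (180, [79, 81, 83]), (182, [78, 81, 83]), (184, [89, 94, 100]), (186, [31, 53, 80]), (188, [29, 52, 77]), (190, [28, 52, 78]), (192, [30, 53, 80]), (194, [30, 54, 80]), (196, [31, 54, 80]), (198, [32, 55, 82]), (200, [31, 54, 81]), (202, [30, 52, 79]), (204, [30, 52, 78]), (206, [35, 61, 91]), (208, [39, 68, 101]), (210, [41, 70, 104]), (212, [41, 70, 104]), (214, [41, 70, 104]), (216, [41, 70, 104]), (218, [41, 70, 104]), (220, [41, 71, 105])]
```

```bash
python3 -m handwheel '[{"x":-0.005,"y":-0.001,"z":-0.08,"ax":0,"ay":0,"az":0},{"x":0,"y":0,"z":-0.1,"ax":0,"ay":0,"az":0},{"x":0,"y":0,"z":-0.09,"ax":0,"ay":0,"az":0},{"x":0,"y":0,"z":-0.08,"ax":0,"ay":0,"az":0},{"x":0,"y":0,"z":-0.05,"ax":0,"ay":0,"az":0},{"x":0,"y":0,"z":-0.03,"ax":0,"ay":0,"az":0},{"x":0,"y":0,"z":0,"ax":0,"ay":0,"az":0},{"x":0,"y":0,"z":0,"ax":0,"ay":0,"az":0}]'; python3 -c "
from bench import arm;s=arm.read_state();print(s['position'],s['contact_force'])"
```

```text
clock: 13.1
position: [570.4, 311.0, 84.5]
ee_rot: [-0.087, 0.996, 0.0, 0.0]
contact_force: [0.1, 0.3, -1.4]
gripper_width: 19.0
grasp_force: 58.9
[570.4194487  310.98463253  84.48392226] [ 0.11972212  0.31943215 -1.39526179]
```

```bash
python3 -m handwheel '[{"x":0,"y":0,"z":-0.015,"ax":0,"ay":0,"az":0},{"x":0.0175,"y":-0.0985,"z":0,"ax":0,"ay":0,"az":0},{"x":0.0175,"y":-0.0985,"z":0,"ax":0,"ay":0,"az":0},{"x":0.0175,"y":-0.0985,"z":0,"ax":0,"ay":0,"az":0},{"x":0.0175,"y":-0.0985,"z":0,"ax":0,"ay":0,"az":0},{"x":0.0175,"y":-0.0985,"z":0,"ax":0,"ay":0,"az":0},{"x":0.0175,"y":-0.0985,"z":0,"ax":0,"ay":0,"az":0},{"x":0.0175,"y":-0.0985,"z":0,"ax":0,"ay":0,"az":0}]'; python3 -c "
from bench import arm;s=arm.read_state();print(s['position'],s['contact_force'])"
```

```text
clock: 13.9
position: [594.8, 170.8, 81.1]
ee_rot: [-0.087, 0.996, 0.0, 0.0]
contact_force: [0.3, 0.6, -1.6]
gripper_width: 19.1
grasp_force: 59.0
[594.83810998 170.78667988  81.08853684] [ 0.29097599  0.57355361 -1.57785277]
```

```bash
python3 -m handwheel '[{"x":0.0117,"y":-0.0655,"z":0,"ax":0,"ay":0,"az":0},{"x":0.0117,"y":-0.0655,"z":0,"ax":0,"ay":0,"az":0},{"x":0.0117,"y":-0.0655,"z":0,"ax":0,"ay":0,"az":0},{"x":0.0117,"y":-0.0655,"z":0,"ax":0,"ay":0,"az":0},{"x":0.0117,"y":-0.0655,"z":0,"ax":0,"ay":0,"az":0},{"x":0.0117,"y":-0.0655,"z":0,"ax":0,"ay":0,"az":0},{"x":0,"y":0,"z":0,"ax":0,"ay":0,"az":0},{"x":0,"y":0,"z":0,"ax":0,"ay":0,"az":0}]'; python3 - <<'E'
from bench import arm
from h import *
import cv2
s=arm.read_state();print(s['position'],s['contact_force'])
d=s['position'][:2]-np.array([545,225]);print(d@[.9846,.1749],d@[-.1749,.9846])
a=arm.get_image("wrist")[:,:,::-1];cv2.imwrite("pics/w5.png",cv2.convertScaleAbs(a,alpha=1.5))
E
```

```text
clock: 14.7
position: [608.7, 94.0, 80.9]
ee_rot: [-0.087, 0.996, 0.0, 0.0]
contact_force: [-0.7, 0.1, -0.7]
gripper_width: 19.4
grasp_force: 59.0
[608.65775853  93.97029982  80.85001771] [-0.69509498  0.07923537 -0.71322278]
39.76033448910739 -140.1455847608797
```

View pics/w5.png

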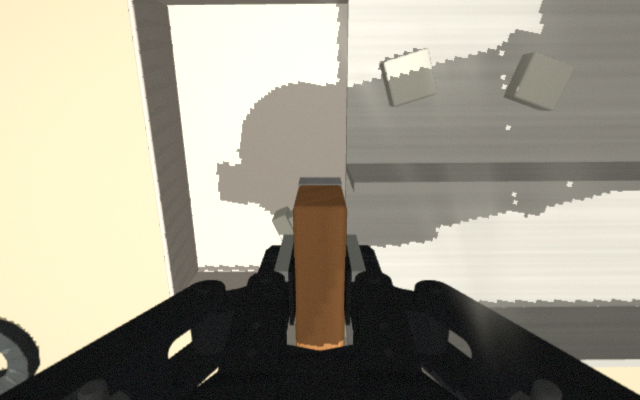

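The view shows lane 1 swept clear where visible, with one chip lying in the bin at (282,218). Moving over the divider to lane 2.

```bash
python3 -m handwheel '[{"x":0,"y":0,"z":0.14,"ax":0,"ay":0,"az":0},{"x":0,"y":0,"z":0.16,"ax":0,"ay":0,"az":0},{"x":-0.0988,"y":0.1687,"z":0,"ax":0,"ay":0,"az":0},{"x":-0.0988,"y":0.1687,"z":0,"ax":0,"ay":0,"az":0},{"x":-0.0988,"y":0.1687,"z":0,"ax":0,"ay":0,"az":0},{"x":-0.0988,"y":0.1687,"z":0,"ax":0,"ay":0,"az":0},{"x":-0.0988,"y":0.1687,"z":0,"ax":0,"ay":0,"az":0},{"x":-0.0988,"y":0.1687,"z":0,"ax":0,"ay":0,"az":0}]'; python3 - <<'E'
from bench import arm
from h import *
import cv2
s=arm.read_state();print(s['position'],s['joints'][5])
d=s['position'][:2]-np.array([545,225]);print(d@[.9846,.1749],d@[-.1749,.9846])
p=arm.camera_params("wrist")
a=arm.get_image("wrist")[:,:,::-1];b=cv2.convertScaleAbs(a,alpha=1.5)
cv2.imwrite("pics/w6.png",b)
ex=np.array([.9846,.1749]);ey=np.array([-.1749,.9846]);m=np.array([545,225])
for X,Y,z in [(-84,130,100),(-84,0,100),(0,130,100),(0,0,100),(-41,126,60)]: print(X,Y,proj(p,[*(m+X*ex+Y*ey),z]).round())
E
```

```text
clock: 15.55
position: [488.7, 298.7, 141.1]
ee_rot: [-0.088, 0.996, 0.0, 0.0]
contact_force: [0.8, 0.5, -0.7]
gripper_width: 18.7
grasp_force: 59.1
[488.72200129 298.65117422 141.13140562] -2.2266323374314556
-42.529727161586116 82.35996810851358
-84 130 [409. 153.]
-84 0 [172. 153.]
0 130 [399. 288.]
0 0 [189. 289.]
-41 126 [384. 205.]
```

View pics/w6.png

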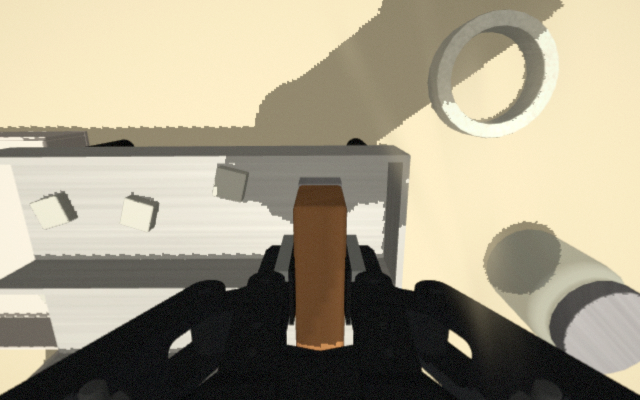

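The rail's outer corner is at (409,152), matching the prediction of (409,153), so the scraper is centred on lane 2. Three chips remain at (55,210), (139,212) and (232,182).

```bash
python3 -m handwheel '[{"x":0,"y":0,"z":-0.08,"ax":0,"ay":0,"az":0},{"x":0,"y":0,"z":-0.1,"ax":0,"ay":0,"az":0},{"x":0,"y":0,"z":-0.08,"ax":0,"ay":0,"az":0},{"x":0,"y":0,"z":-0.04,"ax":0,"ay":0,"az":0},{"x":0,"y":0,"z":0,"ax":0,"ay":0,"az":0},{"x":0.0175,"y":-0.0985,"z":0,"ax":0,"ay":0,"az":0},{"x":0.0175,"y":-0.0985,"z":0,"ax":0,"ay":0,"az":0},{"x":0.0175,"y":-0.0985,"z":0,"ax":0,"ay":0,"az":0}]';  python3 -m handwheel '[{"x":0.0175,"y":-0.0985,"z":0,"ax":0,"ay":0,"az":0},{"x":0.0175,"y":-0.0985,"z":0,"ax":0,"ay":0,"az":0},{"x":0.0175,"y":-0.0985,"z":0,"ax":0,"ay":0,"az":0},{"x":0.0175,"y":-0.0985,"z":0,"ax":0,"ay":0,"az":0},{"x":0.0117,"y":-0.0655,"z":0,"ax":0,"ay":0,"az":0},{"x":0.0117,"y":-0.0655,"z":0,"ax":0,"ay":0,"az":0},{"x":0.0117,"y":-0.0655,"z":0,"ax":0,"ay":0,"az":0},{"x":0.0117,"y":-0.0655,"z":0,"ax":0,"ay":0,"az":0}]'
```

```text
clock: 16.4
position: [500.6, 236.6, 81.2]
ee_rot: [-0.087, 0.996, 0.0, 0.0]
contact_force: [0.1, -0.4, -0.4]
gripper_width: 19.3
grasp_force: 59.1
clock: 17.2
position: [524.1, 105.6, 81.0]
ee_rot: [-0.087, 0.996, 0.0, 0.0]
contact_force: [-0.2, -0.0, -1.3]
gripper_width: 19.2
grasp_force: 59.1
```

```bash
python3 -m handwheel '[{"x":0.0117,"y":-0.0655,"z":0,"ax":0,"ay":0,"az":0},{"x":0.0117,"y":-0.0655,"z":0,"ax":0,"ay":0,"az":0},{"x":0,"y":0,"z":0,"ax":0,"ay":0,"az":0},{"x":0,"y":0,"z":0,"ax":0,"ay":0,"az":0},{"x":0,"y":0,"z":0.15,"ax":0,"ay":0,"az":0},{"x":0,"y":0,"z":0.2,"ax":0,"ay":0,"az":0},{"x":-0.04,"y":-0.22,"z":0.1,"ax":0,"ay":0,"az":0},{"x":-0.04,"y":-0.22,"z":0,"ax":0,"ay":0,"az":0}]';  python3 -m handwheel '[{"x":-0.05,"y":-0.22,"z":0,"ax":0,"ay":0,"az":0},{"x":-0.05,"y":-0.22,"z":0,"ax":0,"ay":0,"az":0},{"x":-0.05,"y":-0.22,"z":0,"ax":0,"ay":0,"az":0},{"x":0,"y":0,"z":0,"ax":0,"ay":0,"az":0},{"x":0,"y":0,"z":0,"ax":0,"ay":0,"az":0},{"x":0,"y":0,"z":0,"ax":0,"ay":0,"az":0},{"x":0,"y":0,"z":0,"ax":0,"ay":0,"az":0},{"x":0,"y":0,"z":0,"ax":0,"ay":0,"az":0}]'; python3 - <<'E'
from bench import arm
import cv2
t=arm.get_image("top")[150:260,200:370,::-1];s=arm.get_image("scene")[130:260,270:440,::-1]
r=lambda a:cv2.convertScaleAbs(cv2.resize(a,(780,int(780*a.shape[0]/a.shape[1])),interpolation=2),alpha=1.6)
a,b=cv2.resize(r(t),(396,256)),cv2.resize(r(s),(396,303))
import numpy as np
cv2.imwrite("pics/chk.png",np.vstack([a,b]))
E
```

```text
clock: 18.0
position: [514.9, -7.0, 174.7]
ee_rot: [-0.089, 0.996, 0.0, 0.004]
contact_force: [0.5, -1.4, -2.1]
gripper_width: 19.1
grasp_force: 59.1
clock: 18.8
position: [482.9, -138.7, 170.9]
ee_rot: [-0.088, 0.996, 0.0, 0.0]
contact_force: [-0.5, -0.4, -0.6]
gripper_width: 19.0
grasp_force: 59.3
```

View pics/chk.png

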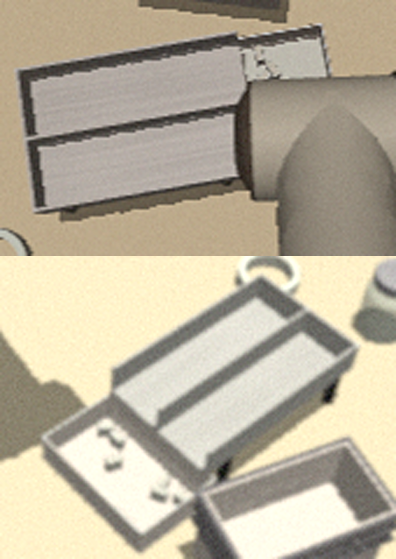

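Both lanes are empty, and the scene view shows chips grouped in the bin at (110,435), (113,463) and (165,492). Now I'll return the scraper to the mat.

```bash
python3 -m handwheel '[{"x":-0.07,"y":-0.135,"z":0,"ax":0,"ay":0,"az":0},{"x":-0.07,"y":-0.135,"z":-0.1,"ax":0,"ay":0,"az":0},{"x":0,"y":0,"z":-0.2,"ax":0,"ay":0,"az":0},{"x":0,"y":0,"z":-0.2,"ax":0,"ay":0,"az":0},{"x":0,"y":0,"z":-0.13,"ax":0,"ay":0,"az":0},{"x":0,"y":0,"z":-0.06,"ax":0,"ay":0,"az":0},{"x":0,"y":0,"z":-0.025,"ax":0,"ay":0,"az":0},{"x":0,"y":0,"z":0,"ax":0,"ay":0,"az":0}]';  python3 -m handwheel '[{"x":0,"y":0,"z":-0.01,"ax":0,"ay":0,"az":0},{"x":0,"y":0,"z":0,"ax":0,"ay":0,"az":0},{"x":0,"y":0,"z":0,"ax":0,"ay":0,"az":0},{"x":0,"y":0,"z":0,"ax":0,"ay":0,"az":0},{"x":0,"y":0,"z":0,"ax":0,"ay":0,"az":0},{"x":0,"y":0,"z":0,"ax":0,"ay":0,"az":0},{"x":0,"y":0,"z":0,"ax":0,"ay":0,"az":0},{"x":0,"y":0,"z":0,"ax":0,"ay":0,"az":0}]'
```

```text
clock: 19.7
position: [454.6, -193.5, 27.6]
ee_rot: [-0.087, 0.996, 0.0, -0.0]
contact_force: [-0.4, 0.3, -0.7]
gripper_width: 19.2
grasp_force: 59.4
clock: 20.5
position: [454.5, -193.8, 25.9]
ee_rot: [-0.087, 0.996, -0.0, -0.0]
contact_force: [-0.2, -0.1, -1.1]
gripper_width: 19.3
grasp_force: 59.4
```

```bash
python3 -m handwheel '[{"x":0,"y":0,"z":-0.008,"ax":0,"ay":0,"az":0},{"x":0,"y":0,"z":0,"ax":0,"ay":0,"az":0},{"x":0,"y":0,"z":-0.004,"ax":0,"ay":0,"az":0},{"x":0,"y":0,"z":0,"ax":0,"ay":0,"az":0},{"x":0,"y":0,"z":0,"ax":0,"ay":0,"az":0},{"x":0,"y":0,"z":0,"ax":0,"ay":0,"az":0},{"x":0,"y":0,"z":0,"ax":0,"ay":0,"az":0},{"x":0,"y":0,"z":0,"ax":0,"ay":0,"az":0}]'
```

```text
clock: 21.3
position: [454.7, -193.8, 24.3]
ee_rot: [-0.087, 0.996, -0.0, 0.0]
contact_force: [-1.1, 0.6, 5.0]
gripper_width: 19.3
grasp_force: 60.3
```

Contact made (5 N), so I'll release and rise, then take a final check.

```bash
python3 -m handwheel '[{"x":0,"y":0,"z":0,"ax":0,"ay":0,"az":0},{"x":0,"y":0,"z":0,"ax":0,"ay":0,"az":0},{"x":0,"y":0,"z":0,"ax":0,"ay":0,"az":0},{"x":0,"y":0,"z":0,"ax":0,"ay":0,"az":0},{"x":0,"y":0,"z":0,"ax":0,"ay":0,"az":0},{"x":0,"y":0,"z":0,"ax":0,"ay":0,"az":0},{"x":0,"y":0,"z":0,"ax":0,"ay":0,"az":0},{"x":0,"y":0,"z":0,"ax":0,"ay":0,"az":0}]' 1;  python3 -m handwheel '[{"x":0,"y":0,"z":0.06,"ax":0,"ay":0,"az":0},{"x":0,"y":0,"z":0.12,"ax":0,"ay":0,"az":0},{"x":0,"y":0,"z":0.2,"ax":0,"ay":0,"az":0},{"x":0,"y":0,"z":0.2,"ax":0,"ay":0,"az":0},{"x":0,"y":0,"z":0.1,"ax":0,"ay":0,"az":0},{"x":0,"y":0,"z":0,"ax":0,"ay":0,"az":0},{"x":0,"y":0,"z":0,"ax":0,"ay":0,"az":0},{"x":0,"y":0,"z":0,"ax":0,"ay":0,"az":0}]'
python3 - <<'E'
from bench import arm
import cv2,numpy as np
w=cv2.resize(arm.get_image("wrist")[:,:,::-1],(448,280));s=cv2.resize(arm.get_image("scene")[165:255,280:400,::-1],(374,280),interpolation=2)
cv2.imwrite("pics/fin.png",cv2.convertScaleAbs(np.hstack([w,s])[:,:800],alpha=1.5))
E
```

```text
clock: 22.1
position: [454.5, -193.8, 23.5]
ee_rot: [-0.087, 0.996, 0.0, -0.0]
contact_force: [0.1, -0.5, -0.4]
gripper_width: 85.4
grasp_force: 0.0
clock: 22.9
position: [453.5, -193.6, 158.2]
ee_rot: [-0.087, 0.996, 0.0, -0.001]
contact_force: [-0.3, -1.0, 0.4]
gripper_width: 85.1
grasp_force: 0.0
```

View pics/fin.png

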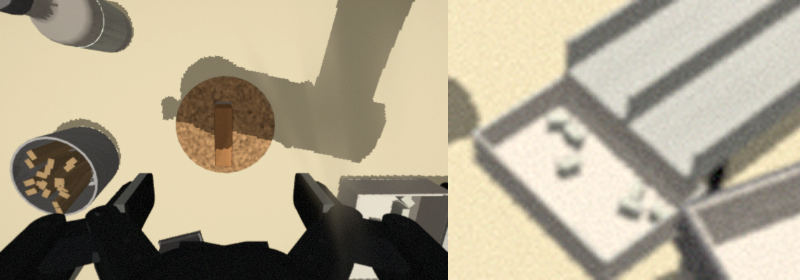

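The scraper stands upright on the mat at (223,135). The bin holds the chips in two groups, three around (565,140) and the rest around (638,207), and both lanes are empty.

```bash
python3 -c "
from bench import arm;print(arm.job_done())"
```

```text
the job is handed in; nothing more can be done
None
```

I handed the job in at about 23 s: both lanes look empty, the chips appear to be in the bin (I didn't count all six in one view), and the scraper stands upright, let go, on the cork mat. I haven't seen the verdict.

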